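# Shut and lock the filter panel of the bench dust extractor

## Task

The filter of the dust extractor has been changed and its top panel was left ajar. Push the panel fully down onto its rim, then set your fingertips in the slot of its fastener and turn it clockwise a quarter turn to its stop, so that the panel is locked. Do not lift the panel any further open, and leave the pots and the brush where they are; finish with the hand clear.

Things in the scene. Friction and masses are not known exactly. Their poses are not given: they have to be found in the camera images.
- extractor: The dust extractor: a fixed grey sheet-metal box, 280 mm front to rear, 300 mm wide, 175 mm high to its open rim, pleated filter inside, a round 84 mm duct stub on its rear, louvres and a switch on its front (the robot's side). Origin: centre of its underside, on the table. Axes: x front to rear, y to its left, z up. Over the rear 40 mm is a fixed strip as high as the shut panel.
- panel_hinge (a point): Middle of the hinge line of the extractor's top panel, level with the rim: 175 mm above the table, 240 mm behind the outside of the front wall. The hinge line runs along y. Its axes are those of the extractor and do not turn with the panel.
- panel (a joint): Angle of the top panel about the hinge line: 0 = flat on the rim; grows as its free edge on the robot's side rises. Starts ajar at 0.25 to 0.6. The stiff hinge holds it at any angle; pushing it down near the free edge takes about 3 to 6 N. Once shut it stays down by itself, but only the turned fastener locks it.
- panel_edge (a point): Middle of the panel's free edge (robot's side), on its upper face. The panel is a flat grey plate, 242 mm from hinge to edge, 296 mm wide, 10 mm thick (underside on the hinge point's level when shut). Axes: x along the panel to the hinge, y along the edge to the left, z out of the upper face. That face is clear to the left and right of the fastener; nearer the hinge are three ribs 3 mm high.
- knob_top (a point): Centre of the top face of the fastener's black knob: 80 mm across, 22 mm proud of the panel, axis 65 mm from the panel's free edge, midway between its sides. A slot for a gloved finger, 28 mm wide and 15 mm deep, runs right across through the centre, open at both ends, with a bare steel floor. Axes: y along the slot, z out of the panel. It turns with about 0.15 N m.
- fastener (a joint): Turn of the knob: 0 = unlocked, slot parallel to the hinge line; grows clockwise seen from above to a stop at 1.571 = locked, slot running front to rear. Starts at 0 to 0.3, stays where it is left. A tongue on its spindle swings in under the front rim flange when the panel is fully down; if turned with the panel up, the tongue lands on the rim and the panel cannot shut.
- planter: Bystander: loose tan pot, 110 mm across, 100 mm high, standing beside the extractor. Origin: centre of its underside.
- cup: Bystander: loose white cup, 72 mm across, 85 mm high, standing beside the extractor. Origin: centre of its underside.
- tumbler: Bystander: loose blue tumbler, 68 mm across, 110 mm high, standing at the left of the extractor towards its rear. Origin: centre of its underside.
- brush: Bystander: loose brush with a wooden handle, 200 mm long, lying on the table at the right of the extractor towards its rear. Origin: middle of its length, on the table.

How it is judged:
On the way, in this order (a step that is already met when the one before it is completed fails the run):
1. the panel is pushed fully down onto its rim (value of joint panel below 0.02 rad), for 0.2 s.
2. the fastener is turned to its stop with the panel down (value of joint fastener above 1.42 rad and value of joint panel below 0.02 rad), for 0.2 s.
At the end, for the whole second after the job is handed in: The panel lies down on the rim (hinge angle under 0.02 rad) and the fastener stands within 0.15 rad of its locked stop (above 1.42 rad) and is at rest (all of step 2 and velocity of joint fastener between -0.05 and 0.05 rad/s); the robot touches nothing.
It fails at once if the panel is lifted further open instead of pushed down (value of joint panel above 0.68 rad or (distance of panel_edge from where it was at the start of the episode above 0.03 m and value of joint panel above 0.5 rad) or (distance of panel_edge from where it was at the start of the episode above 0.045 m and value of joint panel above 0.44 rad)).
It fails at once if a pot or the brush is lifted, carried or pushed away (moved more than 30 mm) (distance of any of planter, cup, tumbler, brush from where it was at the start of the episode above 0.03 m).
It also fails if it takes over 53 s, if anything falls off the work surface, if the arm or the gripper's body presses on something with over 40 N, if the wrist force passes 120 N, or if a joint passes its speed limit or range.

## Robot

A 7-joint arm with a two-finger parallel gripper is mounted at the origin on the work surface. World frame = base frame: x ahead of the robot, y to its left, z up, the work surface at z = 0. Lengths are in m, angles in rad, forces in N, time in s.
With the tool pointing down it reaches from about 0.425 to 0.875 m from the base axis. Payload 4.7 kg.
Tool frame: the origin (TCP) lies midway between the tips of the shut fingers; the grasp point (between the pads) lies 19 mm behind it; z points along the fingers, y is the line along which they close (so a half turn about z gives the same grasp; the last joint's range is limited). The gripper opens to 87 mm and grips with 3 to 60 N. Pads are 19 mm wide; open, the fingers measure 117 mm over their backs; the gripper's body (75 mm by 190 mm) begins 51 mm behind the grasp point.
Start: joints at [-1.258, 0.321, -0.07, 1.45, 0.023, 1.371, -0.057], TCP at [0.191, 0.621, 0.223] pointing down, gripper open.
Joint ranges: [-2.86, 2.86], [-0.3, 2.09], [-1.38, 1.24], [0.06, 2.45], [-1.56, 4.7], [0.09, 2.05], [-2.69, 2.69]. Speed limits (rad/s): [2.57, 2.57, 3.14, 3.14, 3.14, 3.14, 3.14].

## Interface

Orientations are given as a rotation vector (axis times angle).
In Python, from bench import ctrl, get_image, calibration gives the robot as it stands.
- The arm moves only by the tool apply_moves, never from a script. Its arguments are lists of equal length, an entry for each row: "dp": the shift along the tool's x, y, z in m, a list of three; "twist": the turn, a rotation vector about the tool's x, y, z in rad, a list of three; "fingers": the closure, from 0 (fully open) to 1 (shut). In form: {"dp": [[dx, dy, dz], ...], "twist": [[ax, ay, az], ...], "fingers": [fingers, ...]}. A call has 1 to 10 rows; each row shifts and turns the commanded pose from where the row before left it, along the tool's axes as they then stand; what a row does not reach is not made up. A row lasts 1/10 s, in which the tool goes at most 50 mm and 8.59 degrees, less where a joint would pass 70% of its speed; a pose out of reach is approached as far as the arm can. A call is refused whole if a number of a shift passes 0.05 or a number of a turn 0.15, either way. A call with a gripper value outside its range is refused whole. The fingers move at their own pace and stop on an object; "newtons" is the grip in N (left out, the last holds). Time passes only in rows, so rows that do not move let the fingers close. It gives the time, the measured TCP pose, the force, the opening and the grip force at its end, in the units of the state.
- ctrl.get_state(): the state, without advancing time (a new reading comes with each control period).
- get_image(name): name is "scene" or "top" or "wrist"; returns the picture (400x640x3 uint8, red, green, blue); there is no depth.
- calibration(name): a dict with "fx", "fy", "cx", "cy" (pixels), "eye" and "attitude" of the camera in the world; the wrist camera has in their place "hand_eye" (4x4, takes a point from camera to tool coordinates, whose origin is the TCP and whose axes are the flange's). Camera axes: x right, y up, looking along -z (the intrinsics and any distortion apply to the point x, -y, -z); pixel columns grow to the right and rows downward; lengths in m; the calibration is good to about 2 mm. A picture is of the moment at which its call begins: read the wrist's pose just before it. calibration takes no time and is no camera call.
- ctrl.close_job(): hands the job in; it is judged then, once.
The state is a dict: "time": time; "joint_positions": joint angles; "qd": joint speeds; "joint_torque": joint torques, N m; "position": TCP position; "tool_rot": TCP orientation; "ft_force": force on the tool from outside, world axes, zero at the start; "torque": the same for the moment, N m; "grip_width": opening from 0.0 (shut) to 1.0 (fully open); "grip_force": force on a finger pad.
Only numpy, scipy, OpenCV 4.12 (cv2) and the standard library are available. Lean on these libraries where they do the work, as an engineer would, in place of code of your own. Each camera call takes 0.05 s, during which the arm holds its last target. There are 200 camera calls.

## Working session

There is one attempt and no reset: what is moved stays moved. The work goes in short steps, Python scripts to look and compute and a tool call to move; the robot and the scene stay as the last step left them, time stands still between calls to the robot, and variables do not carry over. Pictures are saved under pics/ and viewed, at most 10 in all, crops included, and the job is handed in when it is done.

Besides the shell and the picture viewer there is one more tool, called after "Request:" as name(argument=value, ...) on one line, values as JSON. apply_moves: Moves the arm, as the interface text tells. Its arguments: {"type":"object","properties":{"dp":{"type":"array"},"twist":{"type":"array"},"fingers":{"type":"array"},"newtons":{"type":"number"}},"required":["dp","twist","fingers"]}

```bash
mkdir -p pics; python3 - <<'E'
from bench import ctrl,get_image,calibration
import cv2,numpy as np
for n in("scene","top"):
    cv2.imwrite(f"pics/{n}0.png",cv2.cvtColor(get_image(n),cv2.COLOR_RGB2BGR)); print(n,calibration(n))
print(calibration("wrist")); s=ctrl.get_state(); print(s)
E
```

```text
scene {'fx': 445.4639838857139, 'fy': 445.4639838857139, 'cx': 325.47544381516974, 'cy': 196.69141007553327, 'eye': array([ 1.30030701, -0.09162442,  0.91598074]), 'attitude': array([0.62638469, 0.50957675, 1.35135751])}
top {'fx': 395.17642352107913, 'fy': 395.17642352107913, 'cx': 309.55746579861585, 'cy': 201.75583471712528, 'eye': array([0.3969663 , 0.04123623, 1.08519876]), 'attitude': array([ 0.15615062, -0.17471929, -1.63386375])}
{'fx': 310.45777829757947, 'fy': 310.45777829757947, 'cx': 318.26932975401917, 'cy': 199.1513090909415, 'hand_eye': array([[ 9.08097811e-05,  9.69852418e-01,  2.43693001e-01,
         6.65522443e-02],
       [ 9.99999849e-01, -2.20078472e-04,  5.03230990e-04,
         5.28116743e-04],
       [ 5.41691376e-04,  2.43692919e-01, -9.69852292e-01,
        -1.62944141e-01],
       [ 0.00000000e+00,  0.00000000e+00,  0.00000000e+00,
         1.00000000e+00]])}
{'time': 0.1, 'joint_positions': array([-1.25787123,  0.32181571, -0.07008073,  1.45153443,  0.02260645,
        1.37077168, -0.05690138]), 'qd': array([ 0.00152245, -0.00444183,  0.00102529, -0.00173189,  0.00100627,
       -0.00013827,  0.00011448]), 'joint_torque': array([-2.79018277e-04, -4.92571592e+01, -4.05771229e-01, -3.13401890e+01,
       -6.39767898e-02,  3.94571247e-02,  6.33719219e-05]), 'position': array([0.19126765, 0.62072085, 0.22153675]), 'tool_rot': array([-4.67587841e-01, -3.10643475e+00,  2.72467448e-03]), 'ft_force': array([-0.3718041 ,  0.69603677, -0.47393357]), 'torque': array([ 0.00799784, -0.05529064,  0.01826689]), 'grip_force': 0.0, 'grip_width': 1.0018091464668022}
```

View pics/scene0.png

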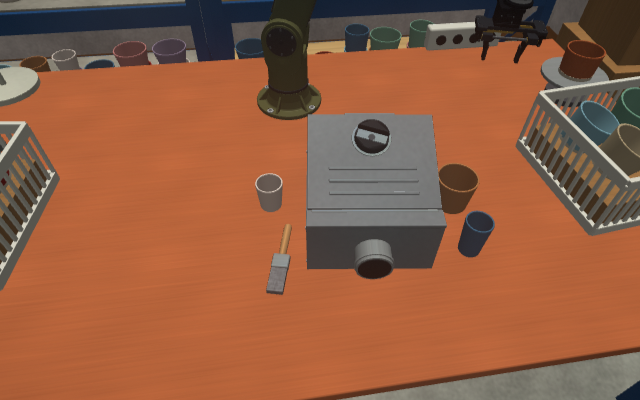

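View pics/top0.png

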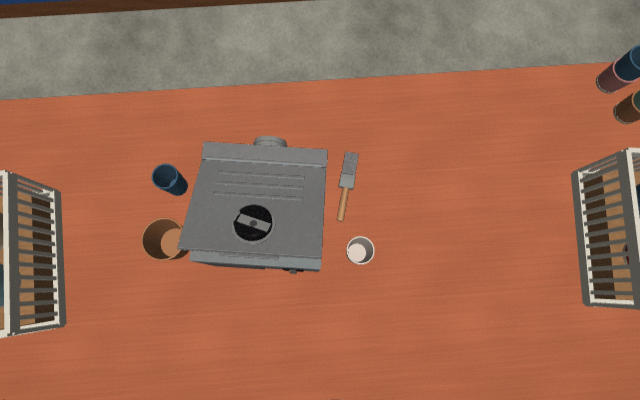

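The scene shows the box at columns 305–443, with the knob near (372,137). In the top view the panel corners are near (181,249), (322,258), (204,143) and (327,150), and the knob is near (254,223). I'll enlarge both.

```bash
python3 - <<'E'
import cv2
a=cv2.imread("pics/top0.png")[130:280,170:340];b=cv2.imread("pics/scene0.png")[105:275,295:455]
cv2.imwrite("pics/ct.png",cv2.resize(a,None,fx=4,fy=4,interpolation=cv2.INTER_CUBIC)[:600]);cv2.imwrite("pics/cs.png",cv2.resize(b,None,fx=3.5,fy=3.5,interpolation=cv2.INTER_CUBIC))
E
```

```text
(no output)
```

View pics/ct.png

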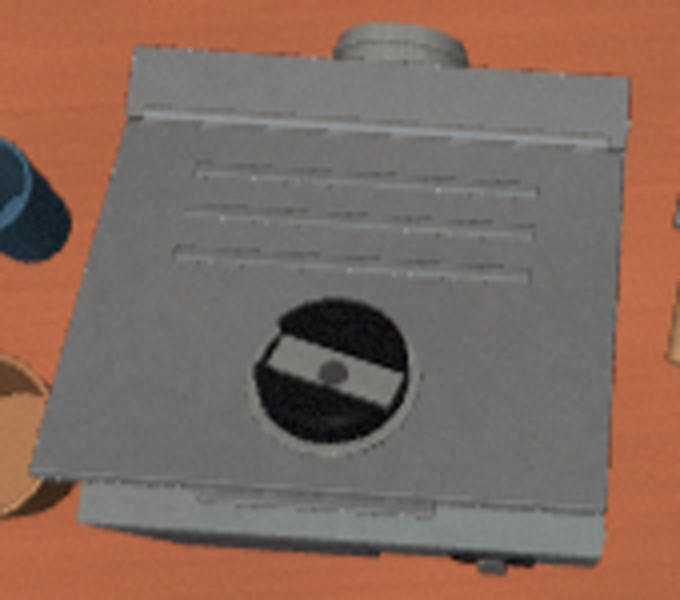

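View pics/cs.png

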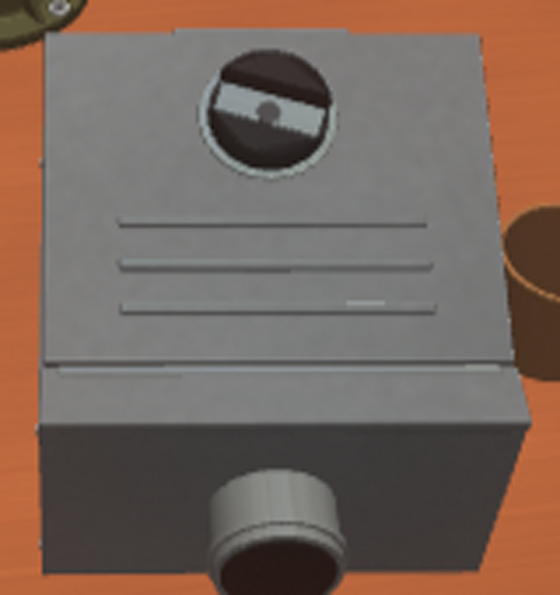

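```bash
cat >h.py <<'E'
import numpy as np
from scipy.spatial.transform import Rotation as R
from bench import ctrl,get_image,calibration
def proj(c,P):
    q=R.from_rotvec(c["attitude"]).inv().apply(np.atleast_2d(P)-c["eye"])
    return np.c_[c["cx"]+c["fx"]*q[:,0]/-q[:,2],c["cy"]+c["fy"]*q[:,1]/q[:,2]]
def world(p,Q):
    return R.from_euler('z',p[2]).apply(np.atleast_2d(Q))+[p[0],p[1],0]
def pan(a,d,y,h): return [.1-d*np.cos(a)+h*np.sin(a),y,.175+d*np.sin(a)+h*np.cos(a)]
E
cat >fit.py <<'E'
from h import *
from scipy.optimize import least_squares
T,S=calibration("top"),calibration("scene")
def pts(p):
    a,f=p[3:5]; s,c=np.sin(f)*.04,np.cos(f)*.04
    com=[[.14,.15,.185],[.14,-.15,.185],pan(a,.242,.148,.01),pan(a,.242,-.148,.01),pan(a,.177,0,.017)]
    e=[pan(a,.177-s,c,.017),pan(a,.177+s,-c,.017)]
    return world(p,com+e),world(p,com+e+[[.14,.15,0],[.14,-.15,0]])
mt=np.array([[135,47],[629,80],[32,473],[606,512],[333,373],[274,350],[400,390]])/4+[170,130]
ms=np.array([[530,424],[38,425],[479,36],[43,34],[268,112],[320,123],[222,95],[480,571],[43,572]])/3.5+[295,105]
def res(p):
    A,B=pts(p); return np.r_[(proj(T,A)-mt).ravel(),(proj(S,B)-ms).ravel()]
r=least_squares(res,[.6,.15,0,.4,.15],loss='soft_l1')
print(r.x.round(4),r.fun.round(1).reshape(-1,2).tolist())
p=r.x; print("edge",world(p,pan(p[3],.242,0,.01)),"shut",world(p,[-.142,0,.185]),"knob shut",world(p,[-.077,0,.207]))
E
python3 fit.py
```

```text
[ 0.5918  0.1403 -0.1346  0.3741  0.2986] [[-1.2, 0.5], [-0.0, 0.1], [-1.0, -0.4], [-0.3, -0.8], [-0.2, 0.1], [-2.5, -0.0], [0.4, 1.9], [0.3, -2.6], [-0.3, -2.2], [-0.5, -0.5], [-0.4, -0.2], [-0.5, 0.5], [1.5, 1.9], [-4.1, 0.8], [-2.1, 3.5], [-0.7, 4.2]]
edge [[0.47128966 0.15658213 0.27273285]] shut [[0.45108703 0.15931829 0.185     ]] knob shut [[0.51549897 0.15059461 0.207     ]]
```

```bash
cat >>h.py <<'E'
def to(target,yaw):
    s=ctrl.get_state(); r=R.from_rotvec(s["tool_rot"]); p=np.array(s["position"])
    c,k=np.cos(yaw),np.sin(yaw)
    G=R.from_matrix(np.array([[-k,c,0],[c,k,0],[0,0,-1]]).T.T)  # columns x=(-k,c,0)? set below
    y=np.array([c,k,0]);z=np.array([0,0,-1.]);G=R.from_matrix(np.c_[np.cross(y,z),y,z])
    print("t",round(s["time"],2),"pos",p.round(4),"F",np.round(s["ft_force"],1),"twist",(r.inv()*G).as_rotvec().round(3),
     "dp now-axes",r.inv().apply(np.array(target)-p).round(4),"dp after twist",G.inv().apply(np.array(target)-p).round(4))
E
sed -i '/columns x=/d' h.py
python3 - <<'E'
from h import *
p=[.5918,.1403,-.1346]; yaw=np.pi/2-.1346-.2986
w=world(p,pan(.374,.212,.085,.01))[0]; print(w, yaw)
to(w+[0,0,.05],yaw)
E
```

```text
[0.51036217 0.23710405 0.2617612 ] 1.1375963267948965
t 0.1 pos [0.1913 0.6207 0.2215] F [-0.4  0.7 -0.5] twist [-0.002  0.     0.134] dp now-axes [-0.4179 -0.2728 -0.0897] dp after twist [-0.4507 -0.2142 -0.0902]
```

Request:
apply_moves(dp=[[0,0,-0.03],[0,0,-0.03],[0,0,-0.03],[0,0,0],[-0.03,-0.014,0],[-0.03,-0.014,0],[-0.03,-0.014,0],[-0.03,-0.014,0],[-0.03,-0.014,0],[-0.03,-0.014,0]], twist=[[0,0,0],[0,0,0],[0,0,0],[0,0,0.134],[0,0,0],[0,0,0],[0,0,0],[0,0,0],[0,0,0],[0,0,0]], fingers=[1,1,1,1,1,1,1,1,1,1])

```text
time: 1.1
position: [0.3202, 0.4681, 0.3121]
tool_rot: [-0.674, -3.068, 0.001]
ft_force: [-0.4, -0.1, 0.4]
grip_width: 0.171
grip_force: 0.0
```

Request:
apply_moves(dp=[[-0.03,-0.014,0],[-0.03,-0.014,0],[-0.03,-0.014,0],[-0.03,-0.014,0],[-0.03,-0.014,0],[-0.03,-0.014,0],[-0.03,-0.014,0],[-0.03,-0.014,0],[-0.03,-0.018,0],[0,0,0]], twist=[[0,0,0],[0,0,0],[0,0,0],[0,0,0],[0,0,0],[0,0,0],[0,0,0],[0,0,0],[0,0,0],[0,0,0]], fingers=[1,1,1,1,1,1,1,1,1,1])

```text
time: 2.1
position: [0.5131, 0.2319, 0.3123]
tool_rot: [0.689, 3.063, -0.005]
ft_force: [-0.4, -0.6, -0.0]
grip_width: 0.007
grip_force: 0.0
```

```bash
python3 - <<'E'
from h import *
to([.5104,.2371,.3118],1.1376); print(ctrl.get_state()["joint_positions"].round(2))
E
```

```text
t 2.1 pos [0.5131 0.2319 0.3123] F [-0.4 -0.6 -0. ] twist [-0.002  0.002 -0.009] dp now-axes [0.0047 0.0035 0.0004] dp after twist [0.0047 0.0036 0.0005]
[-0.75  0.1   0.31  1.54 -0.03  1.5   0.68]
```

Request:
apply_moves(dp=[[0,0,0.02],[0,0,0.02],[0,0,0.01],[0,0,0.01],[0,0,0.01],[0,0,0.01],[0,0,0.01],[0,0,0.01],[0,0,0.005],[0,0,0]], twist=[[0,0,0],[0,0,0],[0,0,0],[0,0,0],[0,0,0],[0,0,0],[0,0,0],[0,0,0],[0,0,0],[0,0,0]], fingers=[1,1,1,1,1,1,1,1,1,1])

```text
time: 3.1
position: [0.5099, 0.238, 0.2062]
tool_rot: [-0.674, -3.068, 0.002]
ft_force: [-0.2, 0.5, 1.5]
grip_width: 0.007
grip_force: 0.0
```

Request:
apply_moves(dp=[[0,0,0.005],[0,0,0.005],[0,0,0.004],[0,0,0.003],[0,0,0.003],[0,0,0.002],[0,0,0.001],[0,0,0]], twist=[[0,0,0],[0,0,0],[0,0,0],[0,0,0],[0,0,0],[0,0,0],[0,0,0],[0,0,0]], fingers=[1,1,1,1,1,1,1,1])

```text
time: 3.9
position: [0.51, 0.2382, 0.1859]
tool_rot: [-0.675, -3.068, -0.001]
ft_force: [-4.8, -1.7, 10.5]
grip_width: 0.005
grip_force: 5.2
```

Request:
apply_moves(dp=[[0,0,0.002],[0,0,0.001],[0,0,0],[0,0,0],[0,0,0]], twist=[[0,0,0],[0,0,0],[0,0,0],[0,0,0],[0,0,0]], fingers=[1,1,1,1,1])

```text
time: 4.4
position: [0.51, 0.2382, 0.1858]
tool_rot: [0.675, 3.068, 0.003]
ft_force: [-11.8, -4.1, 23.6]
grip_width: 0.005
grip_force: 11.9
```

Request:
apply_moves(dp=[[0,0,-0.015],[0,0,-0.04],[0,0,-0.04],[0,0,-0.04],[0.02,-0.02,-0.01],[0.02,-0.02,0],[0.03,-0.02,0],[0,0,0]], twist=[[0,0,0],[0,0,0],[0,0,0],[0,0,0],[0,0,0],[0,0,0],[0,0,0],[0,0,0]], fingers=[1,1,1,1,1,1,1,1])

```text
time: 5.2
position: [0.4191, 0.2129, 0.327]
tool_rot: [0.672, 3.069, 0.002]
ft_force: [0.3, 0.5, 0.0]
grip_width: 0.003
grip_force: 0.0
```

```bash
python3 - <<'E'
from h import *
import cv2
to([.5155,.1506,.3],1.1376); s=ctrl.get_state(); print(s["position"],s["tool_rot"])
w=get_image("wrist"); t=get_image("top")
cv2.imwrite("pics/w1.png",w[:,:,::-1]); cv2.imwrite("pics/t1.png",cv2.resize(t[130:280,170:340,::-1],None,fx=4,fy=4,interpolation=cv2.INTER_CUBIC))
E
```

```text
t 5.2 pos [0.4191 0.2129 0.327 ] F [0.3 0.5 0. ] twist [ 0.001 -0.     0.002] dp now-axes [-0.1136 -0.0164  0.0269] dp after twist [-0.1136 -0.0161  0.027 ]
[0.41910615 0.21291075 0.32698078] [6.71544451e-01 3.06884305e+00 2.32370081e-03]
```

View pics/w1.png

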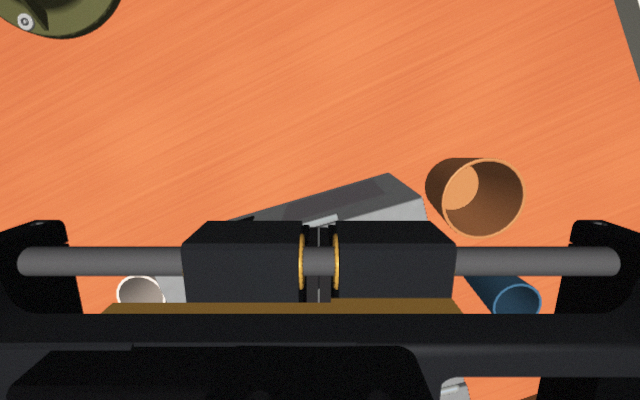

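The view looks back towards the robot, and the gripper hides the panel. The hand has to be beyond the knob.

Request:
apply_moves(dp=[[-0.03,-0.003,0],[-0.03,-0.003,0],[-0.03,-0.002,0],[-0.03,-0.002,0],[-0.03,-0.002,0],[-0.03,-0.002,0],[-0.014,-0.002,0],[0,0,0],[0,0,0]], twist=[[0,0,0],[0,0,0],[0,0,0],[0,0,0],[0,0,0],[0,0,0],[0,0,0],[0,0,0],[0,0,0]], fingers=[1,1,1,1,1,1,1,1,1])

```text
time: 6.2
position: [0.5907, 0.1176, 0.326]
tool_rot: [-0.674, -3.067, 0.001]
ft_force: [0.3, 0.7, -0.6]
grip_width: 0.005
grip_force: 0.0
```

```bash
python3 - <<'E'
from h import *
import cv2
s=ctrl.get_state(); print(s["position"],s["tool_rot"])
w=get_image("wrist"); cv2.imwrite("pics/w2.png",w[:,:,::-1])
E
```

```text
[0.59070449 0.11764902 0.32602907] [-6.74308144e-01 -3.06741040e+00  6.87347735e-04]
```

View pics/w2.png

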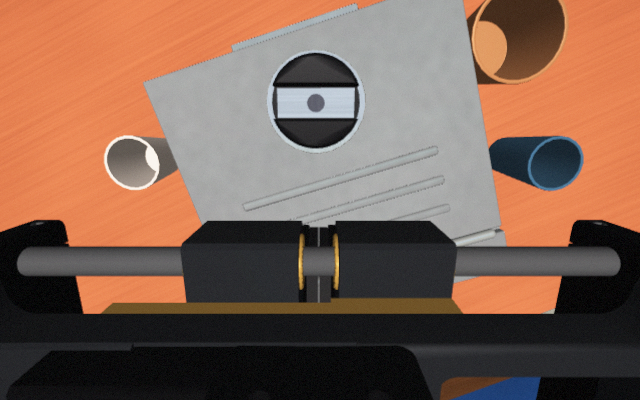

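The slot is parallel to the tool's y axis (edges at rows 87 and 119), and the screw centre is at (316,103). Panel corner is at (145,83).

```bash
python3 - <<'E'
from h import *
c=calibration("wrist"); H=c["hand_eye"]; pos=np.array([.5907,.11765,.32603]); r=R.from_rotvec([-.6743,-3.0674,.0007])
def ray(u,v,z):
    d=np.array([(u-c["cx"])/c["fx"],-(v-c["cy"])/c["fy"],-1]); e=pos+r.apply(H[:3,3]); w=r.apply(H[:3,:3]@d); return e+w*(z-e[2])/w[2]
k=ray(316,103,.192); a=ray(277,103,.192); b=ray(357,103,.192); q=ray(145,83,.185); q2=ray(463,0,.185)
print(k,a,b,np.linalg.norm(b-a),q, np.linalg.norm(ray(316,87,.192)-ray(316,119,.192)),"fit corner",world([.5918,.1403,-.1346],[-.142,-.148,.185]))
to([k[0],k[1],.225],1.1376)
E
```

```text
[0.51474463 0.15070833 0.192     ] [0.49977267 0.11829749 0.192     ] [0.53048008 0.18477193 0.192     ] 0.07322428594991767 [0.43211006 0.0148806  0.185     ] 0.028024882152728327 fit corner [[0.43122367 0.01269419 0.185     ]]
t 6.25 pos [0.5903 0.1182 0.3264] F [-0.1  0.1  0.6] twist [ 0.    -0.001  0.002] dp now-axes [ 0.0822 -0.0021  0.1014] dp after twist [ 0.0822 -0.0023  0.1014]
```

Request:
apply_moves(dp=[[0.02,-0.001,0],[0.02,-0.001,0],[0.02,0,0],[0.022,0,0],[0,0,0.03],[0,0,0.03],[0,0,0.03],[0,0,0.011],[0,0,0],[0,0,0]], twist=[[0,0,0],[0,0,0],[0,0,0],[0,0,0],[0,0,0],[0,0,0],[0,0,0],[0,0,0],[0,0,0],[0,0,0]], fingers=[0.5,0.5,0.5,0.5,0.5,0.5,0.5,0.5,0.5,0.5])

```text
time: 7.25
position: [0.516, 0.1504, 0.2271]
tool_rot: [0.673, 3.067, 0.002]
ft_force: [0.1, 0.7, 0.6]
grip_width: 0.503
grip_force: 0.0
```

```bash
python3 - <<'E'
from h import *
to([.5147,.1507,.197],1.1376)
E
```

```text
t 7.25 pos [0.516  0.1504 0.2271] F [0.1 0.7 0.6] twist [0.002 0.001 0.001] dp now-axes [ 0.0013 -0.0003  0.03  ] dp after twist [ 0.0013 -0.0003  0.0301]
```

Request:
apply_moves(dp=[[0.001,0,0],[0,0,0.01],[0,0,0.006],[0,0,0.005],[0,0,0.004],[0,0,0.004],[0,0,0]], twist=[[0,0,0],[0,0,0],[0,0,0],[0,0,0],[0,0,0],[0,0,0],[0,0,0]], fingers=[0.5,0.5,0.5,0.5,0.5,0.5,0.5])

```text
time: 7.95
position: [0.5143, 0.15, 0.1958]
tool_rot: [-0.674, -3.067, 0.001]
ft_force: [1.2, -0.6, 0.1]
grip_width: 0.504
grip_force: 0.0
```

Request:
apply_moves(dp=[[0,0,0],[0,0,0],[0,0,0],[0,0,0],[0,0,0],[0,0,0],[0,0,0],[0,0,0],[0,0,0],[0,0,0]], twist=[[0,0,0.1],[0,0,0.1],[0,0,0.1],[0,0,0.1],[0,0,0.1],[0,0,0.1],[0,0,0.1],[0,0,0.1],[0,0,0],[0,0,0]], fingers=[0.5,0.5,0.5,0.5,0.5,0.5,0.5,0.5,0.5,0.5])

```text
time: 8.95
position: [0.5147, 0.1502, 0.1967]
tool_rot: [1.813, 2.565, 0.0]
ft_force: [-1.2, 0.2, 0.4]
grip_width: 0.502
grip_force: 0.1
```

```bash
python3 - <<'E'
from h import *
to([.5147,.1507,.197],1.1376-1.27); s=ctrl.get_state(); print(s["torque"],s["joint_positions"])
E
```

```text
t 8.95 pos [0.5147 0.1502 0.1967] F [-1.2  0.2  0.4] twist [ 0.    -0.     0.473] dp now-axes [ 0.0005  0.0001 -0.0003] dp after twist [ 0.0005 -0.0001 -0.0003]
[-0.11236245  0.00125394  0.04854273] [-0.73193895  0.09155484  0.42484634  1.78492176 -0.03948355  1.27314614
  0.04318877]
```

Going well. Next is the remaining 0.47 rad plus the slack.

Request:
apply_moves(dp=[[0,0,0],[0,0,0],[0,0,0],[0,0,0],[0,0,0],[0,0,0],[0,0,0],[0,0,0]], twist=[[0,0,0.1],[0,0,0.1],[0,0,0.1],[0,0,0.1],[0,0,0.1],[0,0,0.05],[0,0,0.05],[0,0,0]], fingers=[0.5,0.5,0.5,0.5,0.5,0.5,0.5,0.5])

```text
time: 9.75
position: [0.5147, 0.1499, 0.1967]
tool_rot: [2.489, 1.916, -0.0]
ft_force: [0.1, -1.4, 1.7]
grip_width: 0.503
grip_force: 8.6
```

```bash
python3 - <<'E'
from h import *
to([.5147,.1507,.197],1.1376-1.27); s=ctrl.get_state(); print(s["torque"])
E
```

```text
t 9.75 pos [0.5147 0.1499 0.1967] F [ 0.1 -1.4  1.7] twist [ 0.001  0.001 -0.127] dp now-axes [ 0.0007 -0.0002 -0.0003] dp after twist [ 0.0008 -0.0001 -0.0003]
[-0.44081301  0.00484557  0.65333069]
```

Request:
apply_moves(dp=[[0,0,0],[0,0,0],[0,0,0],[0,0,0]], twist=[[0,0,0.05],[0,0,0],[0,0,0],[0,0,0]], fingers=[0.5,0.5,0.5,0.5])

```text
time: 10.15
position: [0.5147, 0.1499, 0.1967]
tool_rot: [2.535, 1.853, -0.0]
ft_force: [0.1, -3.3, 0.9]
grip_width: 0.501
grip_force: 36.1
```

```bash
python3 - <<'E'
from h import *
to([.5147,.1507,.197],1.1376-1.27); s=ctrl.get_state(); print(s["torque"])
E
```

```text
t 10.15 pos [0.5147 0.1499 0.1967] F [ 0.1 -3.3  0.9] twist [ 0.001  0.001 -0.176] dp now-axes [ 0.0007 -0.0002 -0.0003] dp after twist [ 0.0007 -0.0001 -0.0003]
[-0.90294277  0.08613327  2.44547707]
```

Request:
apply_moves(dp=[[0,0,0],[0,0,0],[0,0,0],[0,0,-0.01],[0,0,-0.02],[0,0,-0.04],[0,0,-0.04],[-0.03,0,-0.02],[-0.03,0,0],[-0.03,0,0]], twist=[[0,0,-0.09],[0,0,-0.08],[0,0,0],[0,0,0],[0,0,0],[0,0,0],[0,0,0],[0,0,0],[0,0,0],[0,0,0]], fingers=[0.5,0.5,0.5,0.5,0.5,0.5,0.5,0.5,0.5,0.5])

```text
time: 11.15
position: [0.5023, 0.0603, 0.3284]
tool_rot: [2.376, 2.055, 0.005]
ft_force: [-0.0, 0.7, -0.6]
grip_width: 0.5
grip_force: 0.0
```

```bash
python3 - <<'E'
from h import *
import cv2
s=ctrl.get_state(); print(s["position"],s["ft_force"])
cv2.imwrite("pics/w3.png",get_image("wrist")[:,:,::-1])
E
```

```text
[0.50227507 0.06033907 0.32840455] [-0.03198055  0.67050655 -0.57613805]
```

View pics/w3.png

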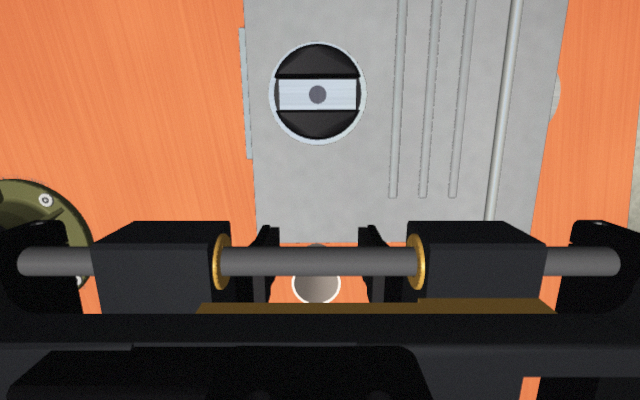

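The slot now runs front to rear (rows 79–110, square to the ribs). It measures about 1.57 rad, the panel is down and the hand is clear.

```bash
python3 -c "
from bench import ctrl
print(ctrl.close_job())"
```

```text
the job is handed in; nothing more can be done
None
```

I pushed the panel down onto its rim, turned the fastener clockwise to its stop (about 1.57 rad), and handed the job in at about 11 s with the hand clear; the judge's verdict was not shown.

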